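Load the capped sample bottles into the caddy beside the spectrophotometer

TASK

Gather the four capped sample bottles from the bench into the caddy, each standing upright on the floor of the nest of its own shape and size: square bottles in the square wells, round ones in the round wells, large in large and small in small. Set them down without dropping them or tipping them over, and leave the two open, uncapped empties standing where they are.

Things in the scene. Friction and masses are not known exactly. Their poses are not given: they have to be found in the camera images.
- square_large_mid (a point): Large square bottle, white plastic, full, with a grey screw cap (32 mm across, 18 mm high) on top. Body 52 x 52 mm and 72 mm high; 90 mm high with the cap. Sides straight to 66 mm, upright on the bench. Origin: the bottle's centre, half-way up its full height, on its axis; z is up along the bottle, x and y are square to its flat sides.
- square_small_mid (a point): Small square bottle, white plastic, full, with a grey screw cap (24 mm across, 14 mm high) on top. Body 32 x 32 mm and 60 mm high; 74 mm high with the cap. Sides straight to 54 mm, upright on the bench. Origin: the bottle's centre, half-way up its full height, on its axis; z is up along the bottle, x and y are square to its flat sides.
- round_large_mid (a point): Large round bottle, white plastic, full, with a grey screw cap (32 mm across, 18 mm high) on top. Body 52 mm across and 72 mm high; 90 mm high with the cap. Sides straight to 64 mm, upright on the bench. Origin: the bottle's centre, half-way up its full height, on its axis; z is up along the bottle.
- round_small_mid (a point): Small round bottle, white plastic, full, with a grey screw cap (24 mm across, 14 mm high) on top. Body 32 mm across and 60 mm high; 74 mm high with the cap. Sides straight to 52 mm, upright on the bench. Origin: the bottle's centre, half-way up its full height, on its axis; z is up along the bottle.
- open_round_large_mid (a point): Look-alike that stays: an empty large round white bottle without a cap, body 52 mm across and 72 mm high, with a bare white neck 28 mm across and 8 mm high with a dark mouth (80 mm high in all). Origin: the bottle's centre, half-way up its full height, on its axis; z is up along the bottle.
- open_square_small_mid (a point): Look-alike that stays: an empty small square white bottle without a cap, body 32 x 32 mm and 60 mm high, with a bare white neck 20 mm across and 8 mm high with a dark mouth (68 mm high in all). Origin: the bottle's centre, half-way up its full height, on its axis; z is up along the bottle, x and y are square to its flat sides.
- nest_square_large_floor (a point): One of the four nests (equal grey 77 mm square blocks) side by side, at 78 mm pitch, in the fixed low aluminium caddy; their order in the row changes. This one has the large square well, 68 x 68 mm (sides along its x and y), 10 mm deep, with a dark floor. Origin: the centre of the well's floor (9 mm above the bench); the block's top is 10 mm higher and the caddy's rim 9 mm higher. z is up; y runs along the row of nests, x across it. The floor is flat and rigid.
- nest_square_small_floor (a point): One of the four nests (equal grey 77 mm square blocks) side by side, at 78 mm pitch, in the fixed low aluminium caddy; their order in the row changes. This one has the small square well, 48 x 48 mm (sides along its x and y), 10 mm deep, with a dark floor. Origin: the centre of the well's floor (9 mm above the bench); the block's top is 10 mm higher and the caddy's rim 9 mm higher. z is up; y runs along the row of nests, x across it. The floor is flat and rigid.
- nest_round_large_floor (a point): One of the four nests (equal grey 77 mm square blocks) side by side, at 78 mm pitch, in the fixed low aluminium caddy; their order in the row changes. This one has the large round well, 68 mm across, 10 mm deep, with a dark floor. Origin: the centre of the well's floor (9 mm above the bench); the block's top is 10 mm higher and the caddy's rim 9 mm higher. z is up; y runs along the row of nests, x across it. The floor is flat and rigid.
- nest_round_small_floor (a point): One of the four nests (equal grey 77 mm square blocks) side by side, at 78 mm pitch, in the fixed low aluminium caddy; their order in the row changes. This one has the small round well, 48 mm across, 10 mm deep, with a dark floor. Origin: the centre of the well's floor (9 mm above the bench); the block's top is 10 mm higher and the caddy's rim 9 mm higher. z is up; y runs along the row of nests, x across it. The floor is flat and rigid.
There are look-alikes about, which are no part of the job. What is shaped like the part that bears square_large_mid but yellow is not meant. Leave any purple look-alike of the part that bears round_small_mid alone.

How it is judged:
At the end, for the whole second after the job is handed in: Each capped bottle stands upright (within about 6 degrees) on the floor of the nest of its own shape and size, its axis within 13 mm of the nest's centre and its height within 5 mm of seated, released and at rest; the two open bottles still stand upright within 25 mm of where they were (horizontal distance between square_large_mid and nest_square_large_floor below 0.013 m and z of square_large_mid in the frame of nest_square_large_floor between 0.039 and 0.05 m and angle between each of square_large_mid, square_small_mid, round_large_mid, round_small_mid, open_round_large_mid, open_square_small_mid's own z axis and vertical below 0.1 rad and linear speed of each of square_large, square_small, round_large, round_small below 0.02 m/s and horizontal distance between square_small_mid and nest_square_small_floor below 0.013 m and z of square_small_mid in the frame of nest_square_small_floor between 0.031 and 0.042 m and horizontal distance between round_large_mid and nest_round_large_floor below 0.013 m and z of round_large_mid in the frame of nest_round_large_floor between 0.039 and 0.05 m and horizontal distance between round_small_mid and nest_round_small_floor below 0.013 m and z of round_small_mid in the frame of nest_round_small_floor between 0.031 and 0.042 m and distance of each of open_round_large_mid, open_square_small_mid from where it was at the start of the episode below 0.025 m); the robot touches nothing.
It fails at once if a capped bottle is tipped over (leans more than about 45 degrees) (angle between any of square_large_mid, square_small_mid, round_large_mid, round_small_mid's own z axis and vertical above 0.8 rad).
It fails at once if a capped bottle is dropped or thrown (moves faster than 0.9 m/s with no finger on it, a fall of about 40 mm) ((contact force between the fingers and square_large below 0.05 N and linear speed of square_large above 0.9 m/s) or (contact force between the fingers and square_small below 0.05 N and linear speed of square_small above 0.9 m/s) or (contact force between the fingers and round_large below 0.05 N and linear speed of round_large above 0.9 m/s) or (contact force between the fingers and round_small below 0.05 N and linear speed of round_small above 0.9 m/s)).
It fails at once if an open empty bottle is moved by more than 40 mm (distance of any of open_round_large_mid, open_square_small_mid from where it was at the start of the episode above 0.04 m).
It also fails if it takes over 102 s, if anything falls off the work surface, if the arm or the gripper's body presses on something with over 40 N, if the wrist force passes 120 N, or if a joint passes its speed limit or range.

ROBOT

A 7-joint arm with a two-finger parallel gripper is mounted at the origin on the work surface. World frame = base frame: x ahead of the robot, y to its left, z up, the work surface at z = 0. Lengths are in m, angles in rad, forces in N, time in s.
With the tool pointing down it reaches from about 0.425 to 0.925 m from the base axis. Payload 6.8 kg.
Tool frame: the origin (TCP) lies between the finger pads; the fingertips stand 22 mm ahead of it and the grasp point (between the pads) lies 3 mm ahead of it; z points along the fingers, y is the direction in which the jaws open and shut (so a half turn about z gives the same grasp; the last joint's range is limited). The gripper opens to 85 mm and grips with 20 to 120 N. Pads are 22 mm wide; open, the fingers measure 114 mm over their backs; the gripper's body (76 mm by 85 mm) begins 54 mm behind the grasp point. The pads swing forward as they close: fully open they stand 13 mm farther back than shut.
Start: joints at [1.017, 0.477, 0.022, 1.555, -0.011, 1.109, -0.083], TCP at [0.291, -0.609, 0.253] pointing down, gripper open.
Joint ranges: [-2.96, 2.96], [-0.34, 2.1], [-1.41, 1.46], [0.24, 2.44], [-1.37, 4.51], [0.17, 1.92], [-2.96, 2.96]. Speed limits (rad/s): [2.39, 2.39, 3.14, 3.14, 3.14, 3.14, 3.14].

INTERFACE

Orientations are given as a unit quaternion [w, x, y, z].
In Python, from station import bot gives the robot as it stands. The module is installed in compiled form; this text tells all that it offers.
- The arm moves only by the tool drive_tool, never from a script. Its argument "series" is one flat list of numbers, 7 for each row, row after row: the opening, from -1 (shut) to 1 (fully open), then the shift along the tool's x, y, z in mm, then the turn, a rotation vector about the tool's x, y, z in rad. In form: [jaw, x, y, z, wx, wy, wz, jaw, x, y, z, wx, wy, wz, ...]. A call has 1 to 12 rows; each row shifts and turns the commanded pose from where the row before left it, along the tool's axes as they then stand; what a row does not reach is not made up. A row lasts 1/8 s, in which the tool goes at most 62.5 mm and 10.7 degrees, less where a joint would pass 70% of its speed; a pose out of reach is approached as far as the arm can. A call with a gripper value outside its range is refused whole. The fingers move at their own pace and stop on an object; "force" is the grip in N (left out, the last holds). Time passes only in rows, so rows that do not move let the fingers close. It gives the time, the measured TCP pose, the force and the opening at its end, in the units of the state.
- bot.get_obs(): the state, without advancing time (a new reading comes with each control period).
- bot.read_camera(name): name is "scene" or "top" or "wrist"; returns a dict with "pixels" (384x512x3 uint8, blue, green, red), "camera_matrix" (3x3 intrinsics, pixels), "rvec" (rotation vector, rad) and "tvec" (3), from world to camera coordinates, as OpenCV has them. Camera axes: x right, y down, z forward; pixel columns grow to the right and rows downward; lengths in m; the calibration is good to about 2 mm. A picture is of the moment at which its call begins. There is no depth.
- bot.hand_in(): hands the job in, once; it reports no verdict.
The state is a dict: "t": time; "q": joint angles; "joint_vel": joint speeds; "joint_torque": joint torques, N m; "eef_pos": TCP position; "tool_rot": TCP orientation; "contact_force": force on the tool from outside, world axes, zero at the start; "torque": the same for the moment, N m; "gripper_width": opening from 0.0 (shut) to 1.0 (fully open).
Only numpy, scipy, OpenCV 4.12 (cv2) and the standard library are available. Lean on these libraries where they do the work, as an engineer would, in place of code of your own. Each camera call takes 0.05 s, during which the arm holds its last target. There are 200 camera calls.

## Working session

There is one attempt and no reset: what is moved stays moved. The work goes in short steps, Python scripts to look and compute and a tool call to move; the robot and the scene stay as the last step left them, time stands still between calls to the robot, and variables do not carry over. Pictures are saved under pics/ and viewed, about 12 in all and at most 16, crops included, and the job is handed in when it is done.

Besides the shell and the picture viewer there is one more tool, called after ">>>" as name(argument=value, ...), one argument or row to a line, values as JSON. drive_tool: Moves the arm, as the interface text tells. Its arguments: {"type":"object","properties":{"series":{"type":"array"},"force":{"type":"number"}},"required":["series"]}

```bash
mkdir -p pics
cat > h.py <<'E'
import numpy as np, cv2
from station import bot
def cam(n):
    c=bot.read_camera(n); R,_=cv2.Rodrigues(np.array(c["rvec"],float)); return c["pixels"],np.array(c["camera_matrix"]),R,np.array(c["tvec"],float).ravel()
def ray(uv,K,R,t,z):
    d=R.T@np.linalg.inv(K)@np.array([uv[0],uv[1],1.]); o=-R.T@t
    return o+d*(z-o[2])/d[2]
E
python3 - <<'E'
from h import *
for n in("top","scene"):
    p,K,R,t=cam(n); cv2.imwrite(f"pics/{n}0.png",cv2.resize(p,(800,600))); np.savez(f"{n}0.npz",p=p,K=K,R=R,t=t); print(n,K[0,0],-R.T@t)
print(bot.get_obs())
E
```

```text
top 454.25339900874064 [ 0.35376857 -0.00395849  1.18821196]
scene 349.26110957993404 [1.13694037 0.03905739 0.69710336]
{'t': 0.1, 'q': array([ 1.01690502,  0.47774615,  0.02233843,  1.556326  , -0.01151315,
        1.10928055, -0.08310536]), 'joint_vel': array([-7.53281955e-04, -1.71521160e-03,  9.05487994e-06, -3.14884865e-03,
       -1.36104020e-04,  1.06937592e-03, -2.26123191e-04]), 'joint_torque': array([ 4.70931031e-03, -5.97757566e+01,  1.61397066e+00, -2.81954563e+01,
        1.29025552e-02,  4.97116489e-03,  3.83423895e-06]), 'eef_pos': array([ 0.29083311, -0.60859849,  0.25241478]), 'tool_rot': array([-7.82552581e-04,  9.75259699e-01,  2.21060747e-01, -2.31430242e-04]), 'contact_force': array([ 0.03419583, -0.02316763,  0.17085326]), 'torque': array([ 0.02381749, -0.0534744 ,  0.01281863]), 'gripper_width': 0.9972096547045195}
```

View pics/top0.png

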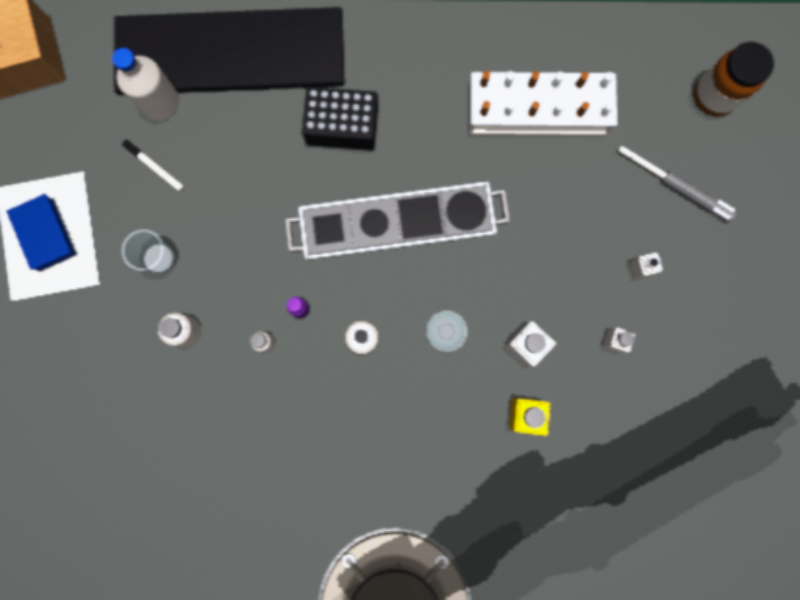

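View pics/scene0.png

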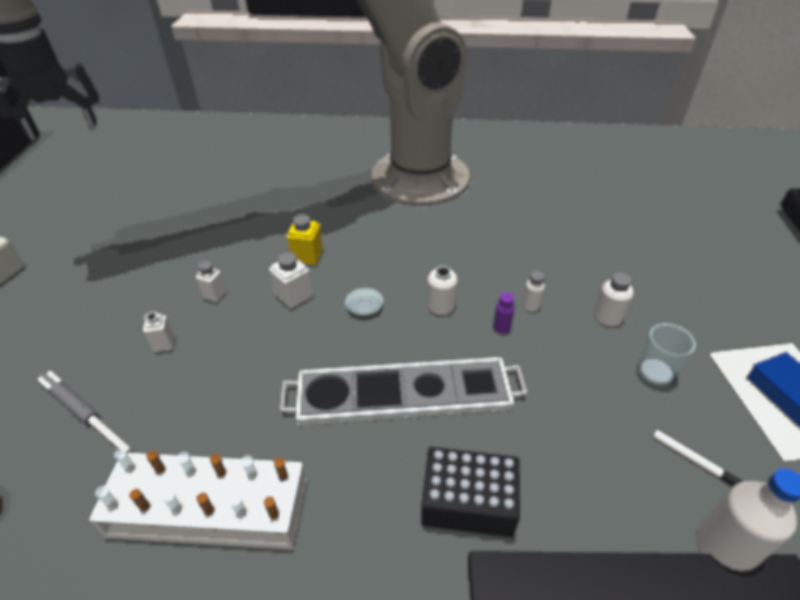

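The top view (800x600 px) shows these:
- Capped round large at (172,327) and round small at (261,341).
- Open round at (361,337).
- Large square at (533,343) and small square at (622,340).
- Open square at (650,264), plus the yellow and purple decoys.
- Nests from left to right: small square (328,229), small round (374,222), large square (420,216) and large round (466,210).

The scene view agrees.

Run:
```python
from h import *
d=np.load("top0.npz"); p,K,R,t=d['p'],d['K'],d['R'],d['t']
s=512/800
T=[]
for n,(u,v) in dict(RL=(175,328),RS=(261,341),SL=(533,343),SS=(622,340),OR=(361,337),OS=(650,264)).items():
    u*=s;v*=s; c=p[int(v)-22:int(v)+22,int(u)-22:int(u)+22]; T.append(cv2.resize(c,(260,260),interpolation=cv2.INTER_NEAREST))
cv2.imwrite("pics/mos.png",np.vstack([np.hstack(T[:3]),np.hstack(T[3:])]))
g=cv2.cvtColor(p,cv2.COLOR_BGR2GRAY)
# wells
m=(g<75).astype(np.uint8)
m[:,:190]=0;m[:,325:]=0;m[:110]=0;m[165:]=0
W=[]
for c in cv2.findContours(m,0,2)[0]:
    if cv2.contourArea(c)<80: continue
    M=cv2.moments(c);u=(M['m10']/M['m00'],M['m01']/M['m00']); print('well',np.round(u,1),cv2.contourArea(c),ray(u,K,R,t,.012).round(4)); W.append(ray(u,K,R,t,.012))
for u in [(197,245),(155,240)]: pass
for n,x in dict(cap_RL=(170,327),wh=(186,335),tab=(420,420),nest=(350,225)).items(): print(n,p[int(x[1]*s),int(x[0]*s)])
```

```text
well [209.6 146.1] 243.0 [0.6125 0.119  0.012 ]
well [239.2 142.3] 189.0 [0.6235 0.041  0.012 ]
well [268.6 138.3] 526.5 [ 0.6349 -0.0365  0.012 ]
well [297.9 134.3] 416.0 [ 0.6463 -0.1141  0.012 ]
cap_RL [159 155 157]
wh [213 218 227]
tab [108 111 107]
nest [159 155 157]
```

View pics/mos.png

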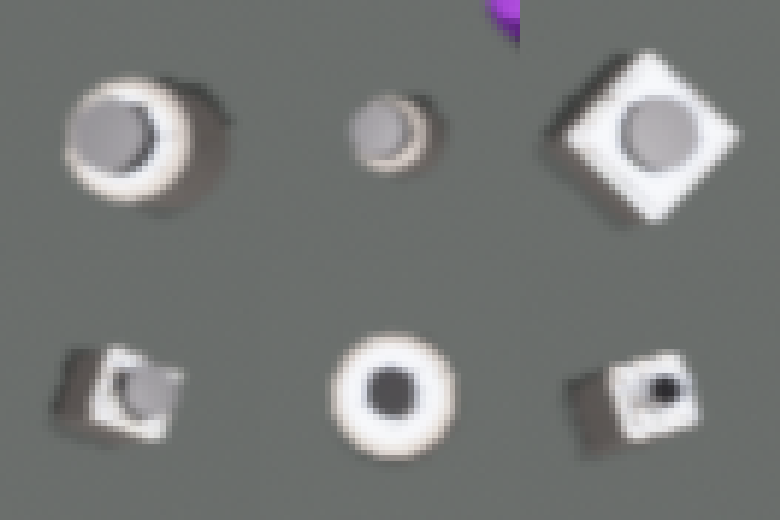

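Run:
```python
from h import *
d=np.load("top0.npz"); p,K,R,t=d['p'],d['K'],d['R'],d['t']
s=512/800
g=cv2.cvtColor(p,cv2.COLOR_BGR2GRAY)
for n,(u,v,zc,zb,r) in dict(RL=(175,328,.09,.066,1),RS=(261,341,.074,.054,1),SL=(533,343,.09,.069,0),SS=(622,340,.074,.057,0),OR=(361,337,0,.069,2),OS=(650,264,0,.057,3)).items():
    x0,y0=int(u*s)-22,int(v*s)-22; sc=8
    c=cv2.resize(g[y0:y0+44,x0:x0+44],None,fx=sc,fy=sc,interpolation=cv2.INTER_CUBIC)
    f=lambda q:((np.array(q)+.5)/sc-.5+[x0,y0])
    b=(c>140).astype(np.uint8); cs=cv2.findContours(b,0,2)[0]; B=max(cs,key=cv2.contourArea)
    if r in(0,1):
        k=((c>132)&(c<182)).astype(np.uint8); k=cv2.morphologyEx(k,cv2.MORPH_OPEN,cv2.getStructuringElement(2,(51,51)))
        C=max(cv2.findContours(k,0,2)[0],key=cv2.contourArea); (q,rr)=cv2.minEnclosingCircle(C); M=cv2.moments(C); m=(M['m10']/M['m00'],M['m01']/M['m00'])
        print(n,'cap',ray(f(m),K,R,t,zc).round(4),ray(f(q),K,R,t,zc).round(4),'r px',rr/sc)
    br=cv2.minAreaRect(B); pts=np.array([ray(f(a),K,R,t,zb) for a in cv2.boxPoints(br)])
    e=np.diff(pts,axis=0)[:2,:2]
    print(n,'body',pts.mean(0).round(4),np.linalg.norm(e,axis=1).round(4),'edge deg',np.degrees(np.arctan2(e[:,1],e[:,0])).round(1))
```

```text
RL cap [0.4374 0.3562 0.09  ] [0.4377 0.3563 0.09  ] r px 6.494827747344971
RL body [0.4362 0.3539 0.066 ] [0.0523 0.0527] edge deg [ -24.1 -115.7]
RS cap [0.42   0.2185 0.074 ] [0.4198 0.2178 0.074 ] r px 5.950655937194824
RS body [0.4186 0.2187 0.054 ] [0.0314 0.031 ] edge deg [ -70.9 -159.9]
SL cap [ 0.421  -0.2151  0.09  ] [ 0.4202 -0.214   0.09  ] r px 5.750351905822754
SL body [ 0.4183 -0.2139  0.069 ] [0.0555 0.0554] edge deg [ -42.7 -132.9]
SS cap [ 0.4271 -0.3604  0.074 ] [ 0.4273 -0.3606  0.074 ] r px 4.564419269561768
SS body [ 0.4268 -0.3592  0.057 ] [0.0358 0.0353] edge deg [ -18.4 -106.8]
OR body [0.4262 0.0565 0.069 ] [0.0529 0.0518] edge deg [ -89.5 -179.3]
OS body [ 0.5499 -0.4075  0.057 ] [0.0365 0.0356] edge deg [ -75.4 -168.1]
```

```bash
cat >> h.py <<'E'
from scipy.spatial.transform import Rotation as Ro
def go(x,y,z,psi):
    o=bot.get_obs(); w=o["tool_rot"]; A=Ro.from_quat([w[1],w[2],w[3],w[0]])
    a=np.radians(psi); T=Ro.from_matrix(np.array([[np.cos(a),np.sin(a),0],[np.sin(a),-np.cos(a),0],[0,0,-1]]))
    print("t",round(o["t"],2),"pos",o["eef_pos"].round(4),"grip",round(o["gripper_width"],3),"F",o["contact_force"].round(1))
    print("turn",(A.inv()*T).as_rotvec().round(3),"then shift mm",(T.inv().apply(np.array([x,y,z])-o["eef_pos"])*1000).round(1))
E
python3 -c "
from h import *
go(.427,-.3597,.18,72.4)"
```

```text
t 0.1 pos [ 0.2908 -0.6086  0.2524] grip 0.997 F [ 0.  -0.   0.2]
turn [-0.002 -0.001 -0.818] then shift mm [278.4  54.5  72.4]
```

>>> drive_tool(
  series=[1,0,0,0,0,0,-0.164,1,0,0,0,0,0,-0.164,1,0,0,0,0,0,-0.164,1,0,0,0,0,0,-0.163,1,0,0,0,0,0,-0.163,1,40,8,10,0,0,0,1,40,8,10,0,0,0,1,40,8,10,0,0,0,1,40,8,10,0,0,0,1,40,8,10,0,0,0,1,40,8,11,0,0,0,1,38,7,11,0,0,0],
  force=40,
)

```text
t: 1.6
eef_pos: [0.4279, -0.3592, 0.1807]
tool_rot: [-0.0, 0.807, 0.591, -0.0]
contact_force: [0.3, 1.1, -0.4]
gripper_width: 0.999
```

```bash
python3 -c "
from h import *
go(.427,-.3597,.045,72.4);p,K,R,t=cam('wrist');cv2.imwrite('pics/w1.png',p);go(.427,-.3597,.045,72.4)"
```

```text
t 1.6 pos [ 0.4279 -0.3592  0.1807] grip 0.999 F [ 0.3  1.1 -0.4]
turn [-0. -0.  0.] then shift mm [ -0.7  -0.7 135.7]
t 1.65 pos [ 0.4305 -0.353   0.1794] grip 0.999 F [ 1.8  5.2 -1.6]
turn [-0.002 -0.004  0.007] then shift mm [ -7.4  -1.3 134.4]
```

View pics/w1.png

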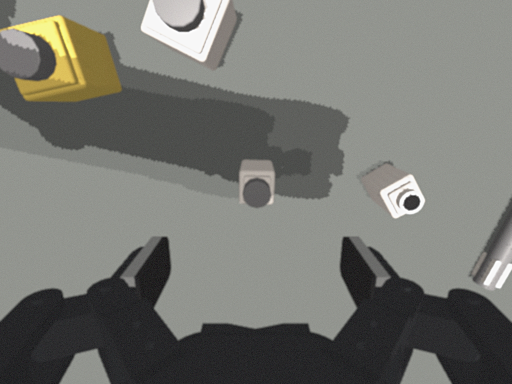

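The wrist view shows the small square bottle centred between the jaws, cap at (257,192), with its sides square to them. I'll let the arm settle and measure the cap from here.

>>> drive_tool(
  series=[1,0,0,0,0,0,0,1,0,0,0,0,0,0,1,0,0,0,0,0,0],
)

```text
t: 2.02
eef_pos: [0.4268, -0.362, 0.1815]
tool_rot: [0.0, 0.808, 0.59, -0.0]
contact_force: [0.5, -0.6, -0.9]
gripper_width: 1.001
```

```bash
cat >> h.py <<'E'
def capw(near,z,rpx):
    """dark-grey cap centre in wrist view near the expected world point"""
    p,K,R,t=cam('wrist'); g=cv2.cvtColor(p,cv2.COLOR_BGR2GRAY)
    q=K@(R@np.array([*near,z])+t); q=q[:2]/q[2]; x0,y0=(q-1.8*rpx).astype(int); n=int(3.6*rpx)
    c=cv2.medianBlur(g[max(y0,0):y0+n,max(x0,0):x0+n],3)
    C=cv2.HoughCircles(c,cv2.HOUGH_GRADIENT,1,20,param1=80,param2=8,minRadius=int(rpx*.75),maxRadius=int(rpx*1.25))
    print('expected px',q.round(1)); 
    if C is not None:
        for k in C[0][:2]: u=k[:2]+[max(x0,0),max(y0,0)]; print('circle',u,k[2],ray(u,K,R,t,z).round(4))
E
python3 -c "
from h import *
go(.427,-.3597,.045,72.4);capw((.427,-.3597),.074,14)"
```

```text
t 2.02 pos [ 0.4268 -0.362   0.1815] grip 1.001 F [ 0.5 -0.6 -0.9]
turn [ 0.     0.001 -0.002] then shift mm [  2.3  -0.5 136.5]
expected px [253.6 191.1]
circle [257.5 188.5] 15.2 [ 0.4308 -0.3585  0.074 ]
```

>>> drive_tool(
  series=[1,1,1,35,0,0,0,1,1,0,35,0,0,0,1,0,0,30,0,0,0,1,0,0,25,0,0,0,1,0,0,11,0,0,0,1,0,0,0,0,0,0,0,0,0,0,0,0,-0.4,0,0,0,0,0,0,-0.8,0,0,0,0,0,0,-0.8,0,0,0,0,0,0,-0.8,0,0,0,0,0,0,-0.8,0,0,0,0,0,0],
)

```text
validation failed for argument at $.se...
```

```bash
python3 -c "
from h import *
go(.6125,.119,.1,98.25);p,K,R,t=cam('wrist');cv2.imwrite('pics/w2.png',p)"
```

```text
t 2.08 pos [ 0.4269 -0.3618  0.1815] grip 1.004 F [-0.2 -0.4 -0.4]
turn [ 0.     0.001 -0.453] then shift mm [449.2 252.6  81.5]
```

View pics/w2.png

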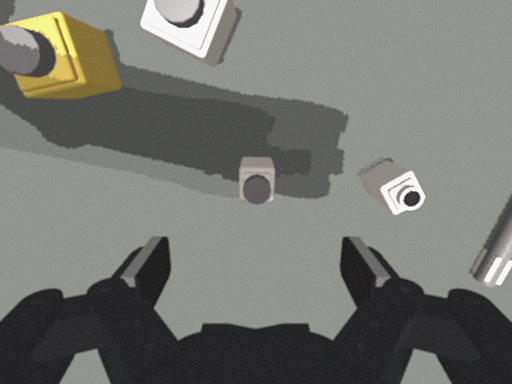

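The picture shows the scene unchanged: the move was refused for a wrong number count, and the bottle is still at (257,190). I'll resend it with the count fixed.

>>> drive_tool(
  series=[1,1,1,35,0,0,0,1,1,0,35,0,0,0,1,0,0,30,0,0,0,1,0,0,25,0,0,0,1,0,0,11,0,0,0,1,0,0,0,0,0,0,0,0,0,0,0,0,0,-0.4,0,0,0,0,0,0,-0.8,0,0,0,0,0,0,-0.8,0,0,0,0,0,0,-0.8,0,0,0,0,0,0,-0.8,0,0,0,0,0,0],
)

```text
t: 3.62
eef_pos: [0.4295, -0.3594, 0.0461]
tool_rot: [0.001, 0.807, 0.591, 0.0]
contact_force: [-0.6, 0.5, 5.1]
gripper_width: 0.366
```

```bash
python3 -c "
from h import *
go(.6125,.119,.1,98.25)"
```

```text
t 3.62 pos [ 0.4295 -0.3594  0.0461] grip 0.366 F [-0.6  0.5  5.1]
turn [ 0.001  0.001 -0.451] then shift mm [447.2 249.7 -53.9]
```

>>> drive_tool(
  series=[-0.8,0,0,-15,0,0,0,-0.8,0,0,-25,0,0,-0.113,-0.8,0,0,-25,0,0,-0.113,-0.8,0,0,-20,0,0,-0.113,-0.8,0,0,-20,0,0,-0.112,-0.8,20,10,0,0,0,0,-0.8,35,20,0,0,0,0,-0.8,35,20,0,0,0,0,-0.8,35,20,0,0,0,0,-0.8,35,20,0,0,0,0,-0.8,35,20,0,0,0,0,-0.8,35,20,0,0,0,0],
)

```text
t: 5.12
eef_pos: [0.525, -0.1117, 0.1511]
tool_rot: [0.0, 0.654, 0.756, -0.0]
contact_force: [-0.1, -0.2, -0.9]
gripper_width: 0.368
```

>>> drive_tool(
  series=[-0.8,35,20,0,0,0,0,-0.8,35,20,0,0,0,0,-0.8,35,20,0,0,0,0,-0.8,35,20,0,0,0,0,-0.8,35,20,0,0,0,0,-0.8,25,13,0,0,0,0,-0.8,15,7,0,0,0,0,-0.8,2,0,0,0,0,0,-0.8,0,0,0,0,0,0,-0.8,0,0,0,0,0,0,-0.8,0,0,0,0,0,0],
)

```text
t: 6.5
eef_pos: [0.6123, 0.1181, 0.1503]
tool_rot: [0.0, 0.655, 0.756, -0.0]
contact_force: [-0.0, -0.5, -0.7]
gripper_width: 0.372
```

```bash
python3 -c "
from h import *
go(.6125,.119,.055,98.25)
p,K,R,t=cam('scene');cv2.imwrite('pics/s2.png',p[80:330,100:460].repeat(2,0).repeat(2,1))
p,K,R,t=cam('wrist');cv2.imwrite('pics/w3.png',p)
for n,c in dict(SS=(.6125,.119),RS=(.6235,.041)).items(): q=K@(R@np.array([*c,.009])+t);print(n,q[:2]/q[2])
"
```

```text
t 6.5 pos [0.6123 0.1181 0.1503] grip 0.372 F [-0.  -0.5 -0.7]
turn [-0.     0.    -0.001] then shift mm [ 0.9  0.3 95.3]
SS [254.35732672 181.95212264]
RS [254.28176927 256.51864014]
```

View pics/w3.png

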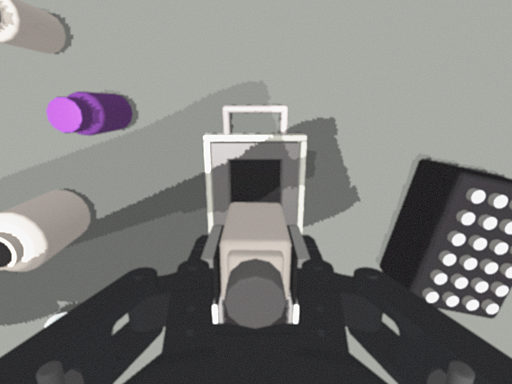

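The wrist view shows the bottle held straight, its cap at (254,293). It is in line with the small square well, whose far edge is at row 159 around column 255. Lowering now.

>>> drive_tool(
  series=[-0.8,1,0,25,0,0,0,-0.8,0,0,25,0,0,0,-0.8,0,0,20,0,0,0,-0.8,0,0,12,0,0,0,-0.8,0,0,6,0,0,0,-0.8,0,0,3,0,0,0,-0.8,0,0,2,0,0,0,-0.8,0,0,2,0,0,0,-0.8,0,0,0,0,0,0,-0.8,0,0,0,0,0,0],
)

```text
t: 7.85
eef_pos: [0.6123, 0.1202, 0.0555]
tool_rot: [0.0, 0.654, 0.756, 0.0]
contact_force: [-0.0, 0.6, -1.3]
gripper_width: 0.37
```

>>> drive_tool(
  series=[-0.8,0,0,1,0,0,0,-0.8,0,0,0.5,0,0,0,-0.8,0,0,0,0,0,0],
)

```text
t: 8.22
eef_pos: [0.6124, 0.1202, 0.0551]
tool_rot: [0.0, 0.654, 0.756, 0.0]
contact_force: [-3.3, -1.8, 9.9]
gripper_width: 0.371
```

>>> drive_tool(
  series=[-0.2,0,0,0,0,0,0,0,0,0,0,0,0,0,0.4,0,0,0,0,0,0,1,0,0,0,0,0,0,1,0,0,0,0,0,0,1,0,0,-20,0,0,0,1,0,0,-30,0,0,0,1,0,0,-30,0,0,0,1,0,0,-30,0,0,0,1,0,0,-20,0,0,0,1,0,0,0,0,0,0],
)

```text
t: 9.6
eef_pos: [0.6132, 0.1205, 0.186]
tool_rot: [0.001, 0.654, 0.756, 0.001]
contact_force: [-1.2, 0.7, -0.6]
gripper_width: 1.0
```

```bash
python3 -c "
from h import *
go(.4195,-.2143,.05,47.2)
capw((.6125,.119),.083,14)
p,K,R,t=cam('wrist');cv2.imwrite('pics/w4.png',p)"
```

```text
t 9.6 pos [0.6132 0.1205 0.186 ] grip 1.0 F [-1.2  0.7 -0.6]
turn [ 0.003 -0.002  0.891] then shift mm [-377.3   85.4  136. ]
expected px [252.4 196.7]
circle [253.5 193.5] 14.1 [0.613  0.1218 0.083 ]
```

View pics/w4.png

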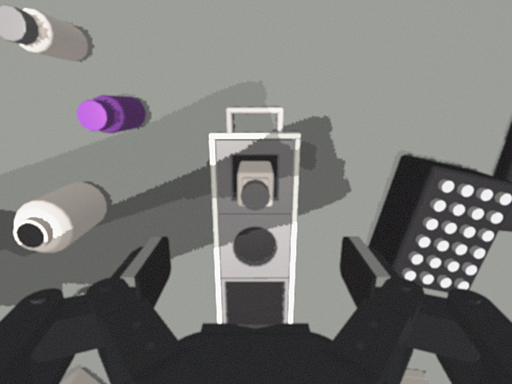

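The wrist view shows the small square bottle standing in its well, cap at (254,194), with dark margins on all sides (about 3 mm off centre). Next is the large square.

>>> drive_tool(
  series=[1,0,0,0,0,0,0.178,1,0,0,0,0,0,0.178,1,0,0,0,0,0,0.178,1,0,0,0,0,0,0.178,1,0,0,0,0,0,0.178,1,-30,6,0,0,0,0,1,-45,10,0,0,0,0,1,-45,10,0,0,0,0,1,-45,10,0,0,0,0,1,-45,10,0,0,0,0,1,-45,10,0,0,0,0,1,-45,10,0,0,0,0],
)

```text
t: 11.2
eef_pos: [0.4553, -0.146, 0.1826]
tool_rot: [-0.001, 0.916, 0.401, -0.001]
contact_force: [0.3, -1.0, 0.9]
gripper_width: 0.997
```

>>> drive_tool(
  series=[1,-45,10,0,0,0,0,1,-25,7,0,0,0,0,1,-7,2,0,0,0,0,1,0,0,0,0,0,0,1,0,0,0,0,0,0,1,0,0,0,0,0,0],
)

```text
t: 11.95
eef_pos: [0.4193, -0.2133, 0.1837]
tool_rot: [-0.0, 0.916, 0.402, 0.0]
contact_force: [0.3, 0.3, -0.4]
gripper_width: 1.0
```

```bash
python3 -c "
from h import *
go(.4195,-.2143,.05,47.2);capw((.4195,-.2143),.09,20)
p,K,R,t=cam('wrist');cv2.imwrite('pics/w5.png',p)"
```

```text
t 11.95 pos [ 0.4193 -0.2133  0.1837] grip 1.0 F [ 0.3  0.3 -0.4]
turn [-0.    -0.     0.003] then shift mm [ -0.6   0.8 133.7]
expected px [255.7 200.1]
circle [256.5 196.5] 20.8 [ 0.422  -0.2126  0.09  ]
```

View pics/w5.png

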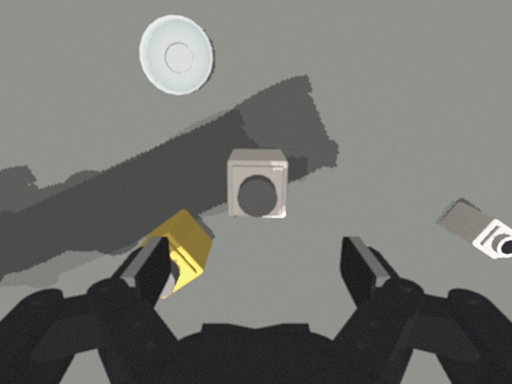

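The wrist view shows the large square bottle square between the jaws, cap at (257,197). The yellow one sits off to the left and behind, clear of the descent.

>>> drive_tool(
  series=[1,1,1,35,0,0,0,1,0,0,35,0,0,0,1,0,0,30,0,0,0,1,0,0,23,0,0,0,1,0,0,11,0,0,0,1,0,0,0,0,0,0,0.5,0,0,0,0,0,0,0.2,0,0,0,0,0,0,-0.4,0,0,0,0,0,0,-0.4,0,0,0,0,0,0,-0.4,0,0,0,0,0,0,-0.4,0,0,0,0,0,0],
  force=50,
)

```text
t: 13.55
eef_pos: [0.4209, -0.2147, 0.0508]
tool_rot: [0.001, 0.916, 0.401, 0.001]
contact_force: [-0.7, 0.4, 5.3]
gripper_width: 0.603
```

```bash
python3 -c "
from h import *
go(.635,-.0365,.1,98.25)"
```

```text
t 13.55 pos [ 0.4209 -0.2147  0.0508] grip 0.603 F [-0.7  0.4  5.3]
turn [ 0.002  0.    -0.89 ] then shift mm [145.6 237.5 -49.2]
```

>>> drive_tool(
  series=[-0.4,0,0,-15,0,0,0,-0.4,0,0,-25,0,0,-0.14,-0.4,0,0,-25,0,0,-0.15,-0.4,0,0,-20,0,0,-0.15,-0.4,0,0,-15,0,0,-0.15,-0.4,0,0,0,0,0,-0.15,-0.4,0,0,0,0,0,-0.15,-0.4,12,20,0,0,0,0,-0.4,20,33,0,0,0,0,-0.4,20,33,0,0,0,0,-0.4,20,33,0,0,0,0,-0.4,20,33,0,0,0,0],
)

```text
t: 15.05
eef_pos: [0.558, -0.1009, 0.1507]
tool_rot: [0.0, 0.655, 0.756, -0.0]
contact_force: [0.1, -0.6, -2.2]
gripper_width: 0.598
```

>>> drive_tool(
  series=[-0.4,20,33,0,0,0,0,-0.4,18,29,0,0,0,0,-0.4,12,18,0,0,0,0,-0.4,4,6,0,0,0,0,-0.4,0,0,0,0,0,0,-0.4,0,0,0,0,0,0,-0.4,0,0,0,0,0,0],
)

```text
t: 15.92
eef_pos: [0.6342, -0.0368, 0.1498]
tool_rot: [0.0, 0.655, 0.756, -0.0]
contact_force: [-0.3, 1.1, -0.9]
gripper_width: 0.602
```

```bash
python3 -c "
from h import *
go(.635,-.0365,.0598,98.25);p,K,R,t=cam('wrist');cv2.imwrite('pics/w6.png',p)"
```

```text
t 15.93 pos [ 0.6342 -0.0368  0.1498] grip 0.602 F [-0.3  1.1 -0.9]
turn [-0.001  0.001 -0.001] then shift mm [ 0.2  0.9 90. ]
```

View pics/w6.png

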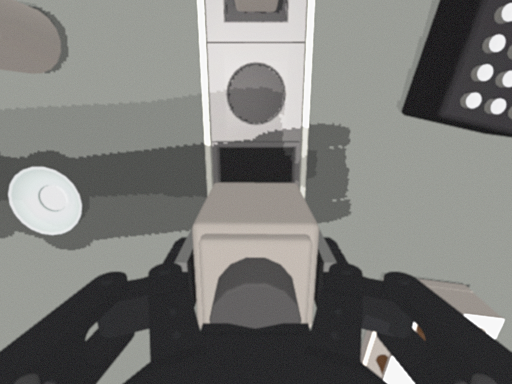

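The wrist view shows the bottle, columns 196–317, centred on the large square well, columns 218–294, and parallel to it. Lowering.

>>> drive_tool(
  series=[-0.4,0,1,25,0,0,0,-0.4,0,0,25,0,0,0,-0.4,0,0,18,0,0,0,-0.4,0,0,10,0,0,0,-0.4,0,0,5,0,0,0,-0.4,0,0,3,0,0,0,-0.4,0,0,2,0,0,0,-0.4,0,0,1.5,0,0,0,-0.4,0,0,0.5,0,0,0,-0.4,0,0,0,0,0,0],
)

```text
t: 17.23
eef_pos: [0.6358, -0.0356, 0.0599]
tool_rot: [0.0, 0.654, 0.756, 0.0]
contact_force: [0.0, 1.3, -2.0]
gripper_width: 0.599
```

>>> drive_tool(
  series=[-0.4,0,0,1,0,0,0,-0.4,0,0,0.5,0,0,0,-0.4,0,0,0,0,0,0],
)

```text
t: 17.6
eef_pos: [0.6359, -0.0356, 0.0599]
tool_rot: [0.0, 0.654, 0.756, -0.0]
contact_force: [-5.1, -0.1, 11.2]
gripper_width: 0.6
```

>>> drive_tool(
  series=[0.3,0,0,0,0,0,0,0.5,0,0,0,0,0,0,0.8,0,0,0,0,0,0,1,0,0,0,0,0,0,1,0,0,0,0,0,0,1,0,0,-20,0,0,0,1,0,0,-30,0,0,0,1,0,0,-30,0,0,0,1,0,0,-30,0,0,0,1,0,0,-15,0,0,0,1,0,0,0,0,0,0,1,0,0,0,0,0,0],
)

```text
t: 19.1
eef_pos: [0.635, -0.0357, 0.1823]
tool_rot: [-0.001, 0.654, 0.756, -0.001]
contact_force: [-0.2, -0.4, 0.9]
gripper_width: 1.0
```

```bash
python3 -c "
from h import *
capw((.635,-.0365),.099,20)
go(.437,.3545,.05,98.25)"
```

```text
expected px [253.9 204.1]
circle [255.5 202.5] 19.9 [ 0.636  -0.0351  0.099 ]
circle [243.5 238.5] 17.3 [ 0.631  -0.0658  0.099 ]
t 19.15 pos [ 0.6349 -0.0356  0.182 ] grip 1.001 F [-1.6  0.7 -0.1]
turn [-0.002 -0.     0.   ] then shift mm [ 414.5 -139.9  132. ]
```

Large square is seated within 2 mm. On to the large round.

>>> drive_tool(
  series=[1,25,-9,0,0,0,0,1,40,-14,0,0,0,0,1,42,-14,0,0,0,0,1,42,-14,0,0,0,0,1,42,-14,0,0,0,0,1,42,-14,0,0,0,0,1,42,-14,0,0,0,0,1,42,-14,0,0,0,0,1,40,-14,0,0,0,0,1,35,-12,0,0,0,0,1,18,-6,0,0,0,0,1,5,-1,0,0,0,0],
)

```text
t: 20.65
eef_pos: [0.4371, 0.3554, 0.1827]
tool_rot: [-0.0, 0.654, 0.757, -0.001]
contact_force: [0.0, -0.8, -0.3]
gripper_width: 0.999
```

>>> drive_tool(
  series=[1,0,0,0,0,0,0,1,0,0,0,0,0,0,1,0,0,0,0,0,0,1,0,0,0,0,0,0],
)

```text
t: 21.15
eef_pos: [0.438, 0.3546, 0.1833]
tool_rot: [0.0, 0.655, 0.756, 0.0]
contact_force: [-0.2, 0.4, 0.1]
gripper_width: 0.998
```

```bash
python3 -c "
from h import *
go(.437,.3545,.05,98.25);capw((.437,.3545),.09,20)
p,K,R,t=cam('wrist');cv2.imwrite('pics/w7.png',p)"
```

```text
t 21.15 pos [0.438  0.3546 0.1833] grip 0.998 F [-0.2  0.4  0.1]
turn [ 0.     0.    -0.001] then shift mm [ 1.000e-01 -1.000e+00  1.333e+02]
expected px [252.6 198.6]
circle [255.5 194.5] 21.0 [0.4387 0.3582 0.09  ]
circle [222.5 165.5] 17.1 [0.4107 0.3775 0.09  ]
```

View pics/w7.png

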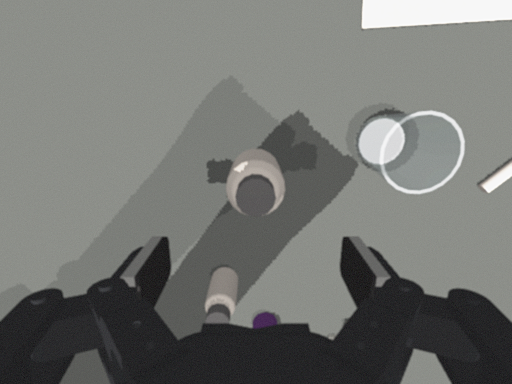

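The wrist view shows the large round bottle between the jaws, cap at (255,195). The beaker's near rim is at (380,150), more than 100 mm away and clear of the fingers.

>>> drive_tool(
  series=[1,2,1,35,0,0,0,1,0,0,35,0,0,0,1,0,0,30,0,0,0,1,0,0,23,0,0,0,1,0,0,11,0,0,0,1,0,0,0,0,0,0,0.5,0,0,0,0,0,0,0.2,0,0,0,0,0,0,-0.4,0,0,0,0,0,0,-0.4,0,0,0,0,0,0,-0.4,0,0,0,0,0,0,-0.4,0,0,0,0,0,0],
  force=60,
)

```text
t: 22.75
eef_pos: [0.4389, 0.3577, 0.0506]
tool_rot: [0.0, 0.654, 0.756, 0.001]
contact_force: [-0.8, -1.4, 5.5]
gripper_width: 0.593
```

```bash
python3 -c "
from h import *
go(.6463,-.1141,.155,98.25)"
```

```text
t 22.75 pos [0.4389 0.3577 0.0506] grip 0.593 F [-0.8 -1.4  5.5]
turn [ 0.002 -0.001 -0.   ] then shift mm [-496.7  137.6 -104.4]
```

>>> drive_tool(
  series=[-0.4,0,0,-15,0,0,0,-0.4,0,0,-30,0,0,0,-0.4,0,0,-30,0,0,0,-0.4,0,0,-30,0,0,0,-0.4,0,0,-20,0,0,0,-0.4,-20,5,0,0,0,0,-0.4,-35,10,0,0,0,0,-0.4,-35,10,0,0,0,0,-0.4,-35,10,0,0,0,0,-0.4,-35,10,0,0,0,0,-0.4,-35,10,0,0,0,0,-0.4,-35,10,0,0,0,0],
)

```text
t: 24.25
eef_pos: [0.5354, 0.1355, 0.1733]
tool_rot: [-0.0, 0.655, 0.756, -0.001]
contact_force: [0.2, 0.6, -2.5]
gripper_width: 0.591
```

>>> drive_tool(
  series=[-0.4,-35,10,0,0,0,0,-0.4,-35,10,0,0,0,0,-0.4,-35,10,0,0,0,0,-0.4,-35,10,0,0,0,0,-0.4,-35,10,0,0,0,0,-0.4,-35,9,0,0,0,0,-0.4,-30,8,0,0,0,0,-0.4,-20,4,0,0,0,0,-0.4,-7,1,0,0,0,0,-0.4,0,0,0,0,0,0,-0.4,0,0,0,0,0,0,-0.4,0,0,0,0,0,0],
)

```text
t: 25.75
eef_pos: [0.6451, -0.1136, 0.1744]
tool_rot: [-0.0, 0.654, 0.757, 0.0]
contact_force: [0.0, -0.0, -1.6]
gripper_width: 0.589
```

```bash
python3 -c "
from h import *
go(.6463,-.1141,.0596,98.25);p,K,R,t=cam('wrist');cv2.imwrite('pics/w8.png',p)"
```

```text
t 25.75 pos [ 0.6451 -0.1136  0.1744] grip 0.589 F [ 0.  -0.  -1.6]
turn [ 0.    -0.     0.002] then shift mm [ -0.6   1.1 114.8]
```

View pics/w8.png

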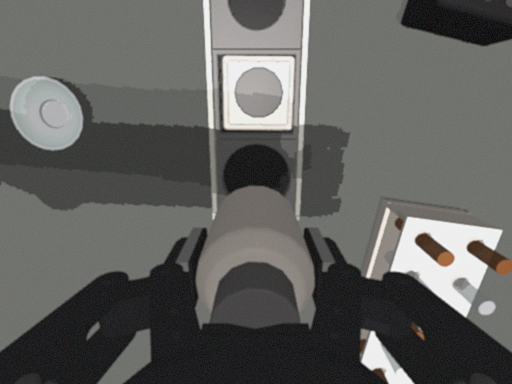

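The wrist view shows the large round bottle centred over the round well, centre (257,172). The neighbouring large square is neatly in its well, cap at (258,91). Lowering.

>>> drive_tool(
  series=[-0.4,0,1,30,0,0,0,-0.4,0,0,30,0,0,0,-0.4,0,0,25,0,0,0,-0.4,0,0,14,0,0,0,-0.4,0,0,7,0,0,0,-0.4,0,0,4,0,0,0,-0.4,0,0,2,0,0,0,-0.4,0,0,1.5,0,0,0,-0.4,0,0,1,0,0,0,-0.4,0,0,0.5,0,0,0,-0.4,0,0,0,0,0,0],
)

```text
t: 27.18
eef_pos: [0.6463, -0.115, 0.0597]
tool_rot: [0.0, 0.654, 0.756, 0.0]
contact_force: [-1.7, 0.4, 1.2]
gripper_width: 0.595
```

>>> drive_tool(
  series=[-0.4,0,0,0.5,0,0,0,-0.4,0,0,0.5,0,0,0,-0.4,0,0,0,0,0,0],
)

```text
t: 27.55
eef_pos: [0.6464, -0.115, 0.0597]
tool_rot: [0.0, 0.654, 0.756, -0.0]
contact_force: [-4.8, 0.1, 8.7]
gripper_width: 0.593
```

>>> drive_tool(
  series=[0.3,0,0,0,0,0,0,0.5,0,0,0,0,0,0,0.8,0,0,0,0,0,0,0.8,0,0,0,0,0,0,0.8,0,0,-20,0,0,0,0.8,0,0,-30,0,0,0,0.8,0,0,-30,0,0,0,0.8,0,0,-30,0,0,0,0.8,0,0,-15,0,0,0,0.8,0,0,0,0,0,0,0.8,0,0,0,0,0,0],
)

```text
t: 28.92
eef_pos: [0.6455, -0.1149, 0.1822]
tool_rot: [-0.001, 0.654, 0.756, -0.001]
contact_force: [0.6, 0.0, -0.2]
gripper_width: 0.903
```

```bash
python3 -c "
from h import *
capw((.6463,-.1141),.099,20)
go(.4195,.2185,.045,98.25)"
```

```text
expected px [255.3 202.2]
circle [255.5 202.5] 22.2 [ 0.6465 -0.1143  0.099 ]
circle [265.5 183.5] 16.2 [ 0.6516 -0.0986  0.099 ]
t 28.98 pos [ 0.6453 -0.1149  0.1819] grip 0.903 F [-0.4 -0.1 -1.6]
turn [-0.002 -0.001  0.   ] then shift mm [ 362.3 -175.7  136.9]
```

Large round is in place. Last bottle: small round.

>>> drive_tool(
  series=[1,25,-12,0,0,0,0,1,38,-19,0,0,0,0,1,38,-19,0,0,0,0,1,38,-19,0,0,0,0,1,38,-19,0,0,0,0,1,38,-18,0,0,0,0,1,38,-18,0,0,0,0,1,38,-18,0,0,0,0,1,35,-17,0,0,0,0,1,24,-11,0,0,0,0,1,10,-5,0,0,0,0,1,2,0,0,0,0,0],
)

```text
t: 30.48
eef_pos: [0.4209, 0.2182, 0.1828]
tool_rot: [-0.0, 0.654, 0.756, -0.0]
contact_force: [1.2, -0.2, -0.2]
gripper_width: 1.003
```

>>> drive_tool(
  series=[1,0,0,0,0,0,0,1,0,0,0,0,0,0,1,0,0,0,0,0,0,1,0,0,0,0,0,0],
)

```text
t: 30.98
eef_pos: [0.4213, 0.218, 0.1833]
tool_rot: [0.0, 0.655, 0.756, -0.0]
contact_force: [0.6, 0.0, 0.6]
gripper_width: 1.002
```

```bash
python3 -c "
from h import *
go(.4195,.2185,.045,98.25);capw((.4195,.2185),.074,14)
p,K,R,t=cam('wrist');cv2.imwrite('pics/w9.png',p)"
```

```text
t 30.98 pos [0.4213 0.218  0.1833] grip 1.002 F [0.6 0.  0.6]
turn [ 0.     0.    -0.001] then shift mm [  0.8  -1.7 138.3]
expected px [252.  191.9]
circle [254.5 187.5] 14.1 [0.4211 0.2226 0.074 ]
```

View pics/w9.png

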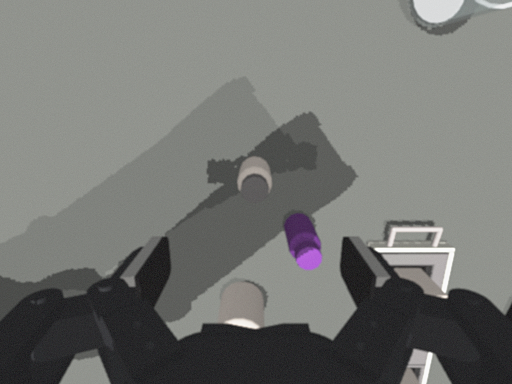

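The wrist view shows the small round bottle between the jaws, cap at (255,188). The purple one at (305,240) is about 60 mm behind, outside the finger path.

>>> drive_tool(
  series=[1,2,0,35,0,0,0,1,0,0,35,0,0,0,1,0,0,30,0,0,0,1,0,0,26,0,0,0,1,0,0,12,0,0,0,1,0,0,0,0,0,0,0.4,0,0,0,0,0,0,-0.2,0,0,0,0,0,0,-0.8,0,0,0,0,0,0,-0.8,0,0,0,0,0,0,-0.8,0,0,0,0,0,0,-0.8,0,0,0,0,0,0],
  force=40,
)

```text
t: 32.58
eef_pos: [0.4212, 0.2204, 0.0461]
tool_rot: [0.0, 0.654, 0.756, 0.0]
contact_force: [-0.9, -1.0, 5.7]
gripper_width: 0.359
```

```bash
python3 -c "
from h import *
go(.6235,.041,.155,98.25)"
```

```text
t 32.58 pos [0.4212 0.2204 0.0461] grip 0.359 F [-0.9 -1.   5.7]
turn [ 0.001  0.    -0.   ] then shift mm [-206.6  174.4 -108.9]
```

>>> drive_tool(
  series=[-0.8,0,0,-15,0,0,0,-0.8,0,0,-30,0,0,0,-0.8,0,0,-30,0,0,0,-0.8,0,0,-25,0,0,0,-0.8,0,0,-15,0,0,0,-0.8,-14,12,0,0,0,0,-0.8,-25,21,0,0,0,0,-0.8,-28,23,0,0,0,0,-0.8,-28,24,0,0,0,0,-0.8,-28,24,0,0,0,0,-0.8,-28,24,0,0,0,0,-0.8,-25,21,0,0,0,0],
)

```text
t: 34.08
eef_pos: [0.5944, 0.0645, 0.1586]
tool_rot: [-0.0, 0.655, 0.756, -0.001]
contact_force: [-0.6, 0.6, -1.3]
gripper_width: 0.36
```

>>> drive_tool(
  series=[-0.8,-18,15,0,0,0,0,-0.8,-10,8,0,0,0,0,-0.8,-2,2,0,0,0,0,-0.8,0,0,0,0,0,0,-0.8,0,0,0,0,0,0,-0.8,0,0,0,0,0,0],
)

```text
t: 34.83
eef_pos: [0.6222, 0.0421, 0.1605]
tool_rot: [-0.0, 0.654, 0.757, 0.0]
contact_force: [0.2, -0.6, -0.7]
gripper_width: 0.359
```

```bash
python3 -c "
from h import *
go(.6235,.041,.0551,98.25);p,K,R,t=cam('wrist');cv2.imwrite('pics/w10.png',p)"
```

```text
t 34.83 pos [0.6222 0.0421 0.1605] grip 0.359 F [ 0.2 -0.6 -0.7]
turn [ 0.    -0.     0.001] then shift mm [ -1.2   1.1 105.4]
```

View pics/w10.png

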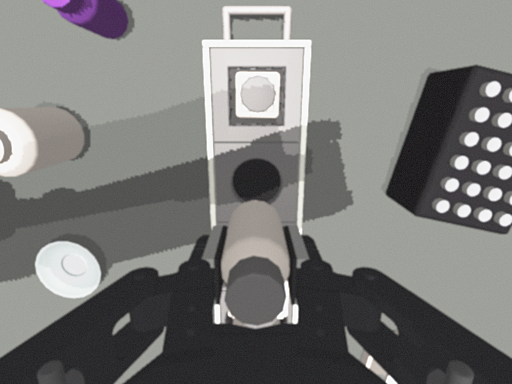

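The wrist view shows the small round bottle above its well, centre (257,180). The small square stands in its own well, cap at (258,93).

>>> drive_tool(
  series=[-0.8,-1,1,30,0,0,0,-0.8,0,0,30,0,0,0,-0.8,0,0,20,0,0,0,-0.8,0,0,11,0,0,0,-0.8,0,0,6,0,0,0,-0.8,0,0,3,0,0,0,-0.8,0,0,2,0,0,0,-0.8,0,0,1.5,0,0,0,-0.8,0,0,1,0,0,0,-0.8,0,0,0.5,0,0,0,-0.8,0,0,0,0,0,0],
)

```text
t: 36.25
eef_pos: [0.6237, 0.0405, 0.0554]
tool_rot: [0.0, 0.654, 0.756, 0.0]
contact_force: [0.8, 0.0, -0.2]
gripper_width: 0.359
```

>>> drive_tool(
  series=[-0.8,0,0,0.5,0,0,0,-0.8,0,0,0.5,0,0,0,-0.8,0,0,0,0,0,0],
)

```text
t: 36.62
eef_pos: [0.6238, 0.0406, 0.0552]
tool_rot: [0.0, 0.654, 0.756, -0.0]
contact_force: [-2.8, -0.4, 7.6]
gripper_width: 0.36
```

Seated. Now I'll release, retreat up and back for a clear view, and check.

>>> drive_tool(
  series=[-0.2,0,0,0,0,0,0,0,0,0,0,0,0,0,0.4,0,0,0,0,0,0,0.8,0,0,0,0,0,0,0.8,0,0,0,0,0,0,0.8,0,0,-20,0,0,0,0.8,0,0,-30,0,0,0,0.8,0,0,-40,0,0,0,0.8,0,0,-40,0,0,0,0.8,0,0,-20,0,0,0,0.8,0,-30,0,0,0,0,0.8,0,-40,0,0,0,0],
)

```text
t: 38.12
eef_pos: [0.5539, 0.0305, 0.2046]
tool_rot: [0.0, 0.654, 0.756, 0.0]
contact_force: [0.1, 0.2, -0.3]
gripper_width: 0.906
```

>>> drive_tool(
  series=[0.8,30,-40,0,0,0,0,0.8,40,-40,0,0,0,0,0.8,40,0,0,0,0,0,0.8,40,0,0,0,0,0,0.8,40,0,0,0,0,0,0.8,40,0,0,0,0,0,0.8,40,0,0,0,0,0,0.8,30,0,0,0,0,0,0.8,0,0,0,0,0,0,0.8,0,0,0,0,0,0,0.8,0,0,0,0,0,0],
)

```text
t: 39.5
eef_pos: [0.4326, 0.3144, 0.2042]
tool_rot: [0.0, 0.655, 0.756, -0.0]
contact_force: [0.2, 0.2, -1.1]
gripper_width: 0.9
```

Run:
```python
from h import *
p,K,R,t=cam('top'); a=p[90:290,100:450]
p2=cam('scene')[0]; b=p2[130:330,100:450]
cv2.imwrite('pics/f.png',cv2.resize(np.vstack([a,b]),(525,600)))
g=cv2.cvtColor(p,cv2.COLOR_BGR2GRAY)
for n,c,z,r in [('SS',(.6125,.119),.083,4.8),('RS',(.6235,.041),.083,4.8),('SL',(.635,-.0365),.099,6.5),('RL',(.6463,-.1141),.099,6.5)]:
    q=K@(R@np.array([*c,z])+t); q=q[:2]/q[2]; x0,y0=(q-12).astype(int)
    im=cv2.resize(g[y0:y0+25,x0:x0+25],None,fx=8,fy=8,interpolation=cv2.INTER_CUBIC)
    C=cv2.HoughCircles(im,cv2.HOUGH_GRADIENT,1,200,param1=60,param2=8,minRadius=int(r*6.5),maxRadius=int(r*9.5))
    if C is not None: k=C[0][0]; u=(k[:2]+.5)/8-.5+[x0,y0]; print(n,k[2]/8,'offset mm',((ray(u,K,R,t,z)[:2]-c)*1000).round(1))
p0=np.load('top0.npz')['p'].astype(int)
for n,(u,v) in dict(OR=(231,216),OS=(416,169)).items(): print(n,'diff',np.abs(p0[v-14:v+14,u-14:u+14]-p[v-14:v+14,u-14:u+14]).mean())
print(bot.get_obs()['t'],bot.get_obs()['eef_pos'])
```

```text
SS 4.0125 offset mm [-5.6 -1.9]
RS 4.925 offset mm [-3.2 -1.4]
SL 6.4875 offset mm [-3.2  0.5]
RL 6.1375 offset mm [-4.7 -1.6]
OR diff 5.5688775510204085
OS diff 4.968962585034014
39.6 [0.43260927 0.31475114 0.20427531]
```

View pics/f.png

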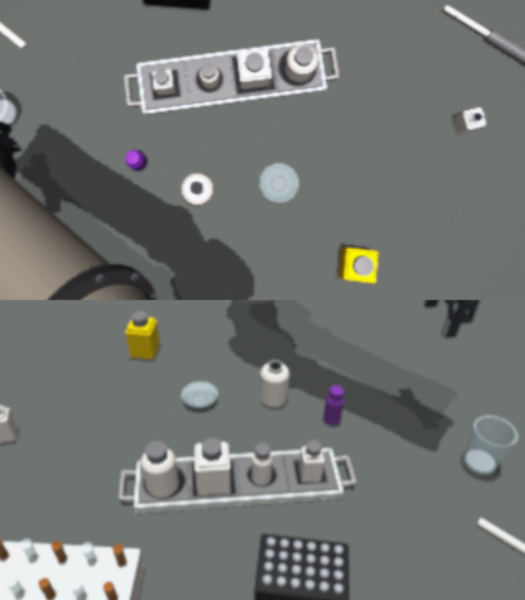

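All four capped bottles stand upright in their wells. The open round and open square are where they were, and the decoys are untouched. Handing in.

```bash
python3 -c "
from station import bot
print(bot.hand_in())"
```

```text
the job is handed in; nothing more can be done
None
```

I moved the four capped bottles one at a time into their own nests and handed the job in at about 40 s of the 102 s allowed. Each bottle was pressed gently onto the well floor (8–11 N on the wrist) before I opened the jaws. The hand-in gave no verdict.

**Last checks:**
- **Bottles:** the final top and scene views show all four upright in the right wells, with the gripper clear above the bench.
- **Open empties and look-alikes:** in the final views they look to be where they started. A pixel comparison of the top view for the two empties showed only small differences, but I did not re-measure their positions.

**Where the checks disagreed:** the top camera's rough cap fits put the bottles 3–6 mm off the nest centres. The wrist camera, after release, gave 3 mm or less for the three bottles I checked that way. The small round bottle has only the top-camera figure of 3.5 mm. All of these are inside the 13 mm limit.

One move call was refused for a wrong number count, and nothing moved.

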